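Set and lock the spring-loaded stop leg of the mill fixture

TASK

See whether the blue or the orange blank is waiting in the dark steel loading nest. Grip the red knob on the stop leg's cam lever, pull the sliding leg out against its spring until its green pointer is over the middle of the clip of that same colour, and only then, while holding the leg there, swing the cam lever fully closed. Finish while still gripping the knob, with the leg held on its clip and the lever closed: do not let go, and leave the other things where they are.

Things in the scene. Friction and masses are not known exactly. Their poses are not given: they have to be found in the camera images.
- fixture: Dark steel base plate 310 x 120 x 12 mm, fixed to the table, its place and yaw vary. Origin on the table under the rail's centre line; the plate reaches from x = -140 to +170 mm and y = -60 to +60 mm. Its x axis is the direction in which the leg is pulled out (roughly to the robot's left), z is up. A white scale lies along the -y side. An aluminium rail (28 mm wide, top at 26 mm) runs along y = 0; a grey spring housing (50 x 70 mm, 55 mm high) stands at x = -135 to -85 mm.
- leg (a joint): How far the sliding leg is pulled out, m: 0 at rest, at most 0.115, along the fixture's +x. The leg is an aluminium carriage (50 x 50 mm, 27 to 50 mm above the table) on the rail, with a black tube of 16 mm with a rubber foot in front (to 138 mm ahead of the carriage's centre, below 50 mm). A spring pulls it back with 3 N at rest, rising to 6.5 N at full length; when let go it slides back to 0, and the closed lever does not carry that pull.
- pointer (a point): Tip of the leg's green pointer (4 mm wide), 27.5 mm above the table over the scale. It lies at the same x (fixture frame) as the carriage's centre and the lever's pivot, 46 mm from them towards the fixture's -y; at rest that x is -50 mm.
- lever (a joint): Angle of the red cam lever on the carriage, rad: 0 = closed, pointing along the fixture's +x; it is open at the start (about 0.7 to 0.95), swung towards the fixture's +y; stops at 0 and 1.1. Its pivot is upright, at the carriage's centre; the lever arm is 14 mm wide with its top 60 mm above the table, and rides along with the leg. It turns with a friction of 0.12 N m and stays where it is left.
- knob: Red upright cylinder, diameter 18 mm, 45 mm tall, at the lever's end, 70 mm from the lever's pivot. Origin in the centre of its underside, 60.5 mm above the table; its top is at 105.5 mm. It swivels freely on its own axis, so the hand need not turn with the lever. Nothing taller than 60 mm stands near it.
- mark_blue: Blue clip on the scale, 12 mm along the fixture's x, 22 mm across, 8 mm high. Origin in the centre of its underside, axes as the fixture's. Which clip is nearer varies; they lie about 35 to 100 mm from the pointer's rest place. It is fixed.
- mark_orange: Orange clip on the scale, otherwise the same as the blue one.
- nest: Loading nest: dark steel square frame 72 x 72 x 14 mm with four brass pins at the corners, fixed on the table to the robot's right. Origin at the centre of its underside. One blank lies in it.
- spare_tray: White plastic tray 110 x 110 x 14 mm, fixed on the table to the robot's left; the other blank lies in it. Origin at the centre of its underside.
- blank_blue: Blue wax-like block 36 x 28 x 22 mm, origin at the centre of its underside; in the nest or the spare tray. Not to be moved.
- blank_orange: Orange block, the same size; in the other place. Not to be moved.
- hex_driver: Screwdriver-like hand tool lying on the table near the robot, left. Leave alone.
- chip_brush: Brush lying beyond the fixture. Leave alone.
- collet_jar: Jar, diameter 56 mm, 70 mm high, far right. Leave alone.
- bearing: Steel ring, diameter 40 mm, 12 mm high, near right. Leave alone.
- oil_bottle: Yellow bottle, diameter 50 mm, 130 mm high, far left. Leave alone.
Mind the look-alikes: they are no part of the job. Of the things that look like the nest, the largest one is meant.

How it is judged:
By the outcome, as a careful person would: the job done as asked, in the order asked, and still so for the second after the job is handed in, while the arm keeps its last pose, push and grip.
It also fails if it takes over 35 s, if anything falls off the work surface, if the arm or the gripper's body presses on something with over 40 N, if the wrist force passes 120 N, or if a joint passes its speed limit or range.

ROBOT

A 7-joint arm with a two-finger parallel gripper is mounted at the origin on the work surface. World frame = base frame: x ahead of the robot, y to its left, z up, the work surface at z = 0. Lengths are in m, angles in degrees, forces in N, time in s.
With the tool pointing down it reaches from about 0.425 to 0.875 m from the base axis. Payload 4.7 kg.
Tool frame: the origin (TCP) lies midway between the tips of the shut fingers; the grasp point (between the pads) lies 19 mm behind it; z points along the fingers, y is the line along which they close (so a half turn about z gives the same grasp; the last joint's range is limited). The gripper opens to 87 mm and grips with 3 to 60 N. Pads are 19 mm wide; open, the fingers measure 117 mm over their backs; the gripper's body (75 mm by 190 mm) begins 51 mm behind the grasp point.
Start: joints at [75.751, 18.392, -4.016, 83.108, 1.295, 78.541, -3.26], TCP at [0.169, -0.628, 0.223] pointing down, gripper open.
Joint ranges: [-163.93, 163.93], [-17.29, 119.83], [-79.2, 71.16], [3.27, 140.29], [-89.18, 269.18], [5.43, 117.66], [-154.24, 154.24]. Speed limits (degrees/s): [147.25, 147.25, 180, 180, 180, 180, 180].

INTERFACE

Orientations are given as [roll, pitch, yaw] about the fixed x, y, z axes, in that order (R = Rz(yaw) Ry(pitch) Rx(roll)).
In Python, from cell import env, viewer, boxes_of, masks_of gives the robot as it stands. The module is installed in compiled form; this text tells all that it offers.
- The arm moves only by the tool apply_moves, never from a script. Its argument "moves" is a list of rows, each a list of 7 numbers: the shift along the tool's x, y, z scaled (see below), then the turn, a rotation vector about the tool's x, y, z scaled (see below), then the opening, from 0 (shut) to 1 (fully open). A call has 1 to 20 rows; each row is the pose to reach, as a shift and turn from the pose commanded when the call began, along the tool's axes at that moment; what a row does not reach only later rows make up. The controller multiplies each number of a shift by 0.2 m and each number of a turn by 1.5 rad. A row lasts 1/10 s, in which the tool goes at most 50 mm and 8.59 degrees, less where a joint would pass 70% of its speed; a pose out of reach is approached as far as the arm can. A call with a number of a shift or a turn outside -1 to 1 is refused whole. A call with a gripper value outside its range is refused whole. The fingers move at their own pace and stop on an object; "grip_force" is the grip in N (left out, the last holds). Time passes only in rows, so rows that repeat a pose let the fingers close. It gives the time, the measured TCP pose, the force, the opening and the grip force at its end, in the units of the state.
- env.get_obs(): the state, without advancing time (a new reading comes with each control period).
- viewer.read_camera(name): name is "scene" or "side" or "wrist"; returns the picture (400x640x3 uint8, red, green, blue); there is no depth.
- viewer.get_calibration(name): a dict with "fov_y" (degrees; the focal length in pixels is half the picture's height over the tangent of half this angle, whatever the lens; pixels are square), "cx", "cy" (the principal point, pixels), "k1" (the pictures are not rectified: a ray, as slopes to the right and down, at radius r is drawn at 1 + k1 r^2 times it, then the intrinsics apply), "position" and "orientation" of the camera in the world. Camera axes: x right, y up, looking along -z (the intrinsics and any distortion apply to the point x, -y, -z); pixel columns grow to the right and rows downward; lengths in m; the calibration is good to about 2 mm. A picture is of the moment at which its call begins: read the wrist's pose just before it. get_calibration takes no time and is no camera call; for the wrist camera it gives the pose at the moment of the call.
- env.sign_off(): hands the job in; it is judged then, once.
Trained networks look in the newest picture that a camera, given by its name, has taken for a name from the list of things; names that differ only in an ending like _2 or _b are one class to them, and where a whole thing is asked for, a point or a joint stands for the part that bears it (a point fixed in the world has none). Each returns a list of dicts, best first, with "conf" (0 to 1); they miss things now and then, are a little off and sometimes report something else, mostly with a low value. They report only what shows in the picture. A call takes as long as a camera call. They do not tell look-alikes from the thing itself.
- boxes_of(camera, target): "location" ([column, row] in pixels, amid what is visible of it).
- masks_of(camera, target): "pixels" (400x640 bool, what is visible of it) and "location" ([column, row] in pixels, amid what is visible of it).
The state is a dict: "time_s": time; "qpos": joint angles; "joint_velocities": joint speeds; "effort": joint torques, N m; "tool_pos": TCP position; "tool_rot": TCP orientation; "force": force on the tool from outside, world axes, zero at the start; "wrist_torque": the same for the moment, N m; "grip_width": finger opening in m; "grasp_force": force on a finger pad.
Only numpy, scipy, OpenCV 4.12 (cv2) and the standard library are available. Lean on these libraries where they do the work, as an engineer would, in place of code of your own. Each camera call takes 0.05 s, during which the arm holds its last target. There are 200 camera calls.

## Working session

There is one attempt and no reset: what is moved stays moved. The work goes in short steps, Python scripts to look and compute and a tool call to move; the robot and the scene stay as the last step left them, time stands still between calls to the robot, and variables do not carry over. Pictures are saved under pics/ and viewed, at most 10 in all, crops included, and the job is handed in when it is done.

Besides the shell and the picture viewer there is one more tool, called after "Request:" as name(argument=value, ...), one argument or row to a line, values as JSON. apply_moves: Moves the arm, as the interface text tells. Shifts and turns lie within -1 to 1; 1 stands for 0.2 m of shift or 1.5 rad of turn. Its arguments: {"type":"object","properties":{"moves":{"type":"array","items":{"type":"array","items":{"type":"number","minimum":-1,"maximum":1}}},"grip_force":{"type":"number"}},"required":["moves"]}

```bash
mkdir -p pics; cat > h.py <<'E'
import numpy as np, cv2
from scipy.spatial.transform import Rotation as R
from cell import env, viewer, boxes_of, masks_of
def Rm(o):
    o=np.array(o,float)
    if o.shape==(3,3): return o
    if o.size==4: raise ValueError(o)
    return R.from_euler('xyz',o,degrees=True).as_matrix()
def K(c):
    f=200/np.tan(np.radians(c['fov_y']/2)); return np.array([[f,0,c['cx']],[0,f,c['cy']],[0,0,1]]),np.array([c['k1'],0,0,0,0])
F=np.diag([1,-1,-1.])
def unproj(c,px,z):
    k,d=K(c); u=cv2.undistortPoints(np.array(px,float).reshape(-1,1,2),k,d).reshape(-1,2)
    r=np.c_[u,np.ones(len(u))]@F@Rm(c['orientation']).T
    p=np.array(c['position']); return p+r*((z-p[2])/r[:,2])[:,None]
def proj(c,P):
    M=F@Rm(c['orientation']).T
    k,d=K(c); return cv2.projectPoints(np.array(P,float).reshape(-1,1,3),cv2.Rodrigues(M)[0],-M@np.array(c['position']),k,d)[0].reshape(-1,2)
E
python3 - <<'E'
from h import *
for n in ['scene','side']:
    im=viewer.read_camera(n); cv2.imwrite(f'pics/{n}1.png',im[...,::-1]); c=viewer.get_calibration(n); print(n,c)
    for t,z in dict(knob=.083,mark_blue=.008,mark_orange=.008,nest=.01,spare_tray=.01,blank_blue=.015,blank_orange=.015,pointer=.04,fixture=.012).items():
        for b in boxes_of(n,t)[:3]: print(t,np.round(b['conf'],2),np.round(b['location']),unproj(c,b['location'],z).round(3)[0])
o=env.get_obs();print(o)
E
```

```text
scene {'fov_y': 50.03693440840228, 'cx': 321.9224721029969, 'cy': 208.33536553544022, 'k1': -0.05438882876262471, 'position': array([ 1.07509   , -0.76346774,  0.79714906]), 'orientation': array([52.14052944, -0.93241918, 35.4161391 ])}
knob 0.21 [303. 154.] [0.336 0.192 0.083]
nest 0.9 [207. 320.] [ 0.529 -0.418  0.01 ]
nest 0.82 [208. 368.] [ 0.618 -0.499  0.01 ]
nest 0.75 [234. 281.] [ 0.495 -0.296  0.01 ]
spare_tray 0.74 [378. 166.] [0.515 0.382 0.01 ]
spare_tray 0.72 [329. 197.] [0.483 0.128 0.01 ]
blank_blue 0.49 [206. 313.] [ 0.514 -0.407  0.015]
pointer 0.72 [336. 217.] [0.575 0.027 0.04 ]
fixture 0.9 [341. 224.] [0.586 0.042 0.012]
fixture 0.72 [380. 163.] [0.513 0.397 0.012]
side {'fov_y': 44.10191915337998, 'cx': 314.9272068255369, 'cy': 204.1183170013059, 'k1': -0.029502919235007877, 'position': array([-0.2036098 ,  0.67660633,  1.27255431]), 'orientation': array([  40.15206677,    0.40322262, -132.13671926])}
knob 0.69 [416. 201.] [ 0.339 -0.234  0.083]
knob 0.42 [306. 213.] [0.538 0.054 0.083]
mark_orange 0.22 [307. 203.] [ 0.615 -0.016  0.008]
nest 0.79 [408. 167.] [ 0
[... 508 characters left out ...]
os': array([75.7508888 , 18.39208506, -4.01521074, 83.10808138,  1.29390391,
       78.54026317, -3.26061482]), 'joint_velocities': array([-0.00076822,  0.03296314, -0.00744086,  0.09798287, -0.02188423,
        0.17772034, -0.02680078]), 'effort': array([ 1.05528059e-04, -4.91112971e+01, -4.03139535e-01, -3.12775755e+01,
       -6.37786626e-02,  3.34307912e-02, -3.43257523e-05]), 'tool_pos': array([ 0.16883099, -0.62771198,  0.22257991]), 'tool_rot': array([1.79995362e+02, 1.92735452e-03, 1.50562427e+01]), 'force': array([-0.07829103,  0.39129775, -0.22594363]), 'wrist_torque': array([ 1.23977274e-02,  3.92257081e-05, -6.03604309e-02]), 'grasp_force': 0.0, 'grip_width': 0.08710786057732736}
```

```bash
python3 - <<'E'
import cv2
a=cv2.imread('pics/scene1.png')[120:400,150:450]; b=cv2.imread('pics/side1.png')[110:340,180:460]
cv2.imwrite('pics/a.png',cv2.resize(a,None,fx=2.1,fy=2.1,interpolation=cv2.INTER_CUBIC)); cv2.imwrite('pics/b.png',cv2.resize(b,None,fx=2.6,fy=2.6,interpolation=cv2.INTER_CUBIC))
E
```

```text
(no output)
```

View pics/a.png

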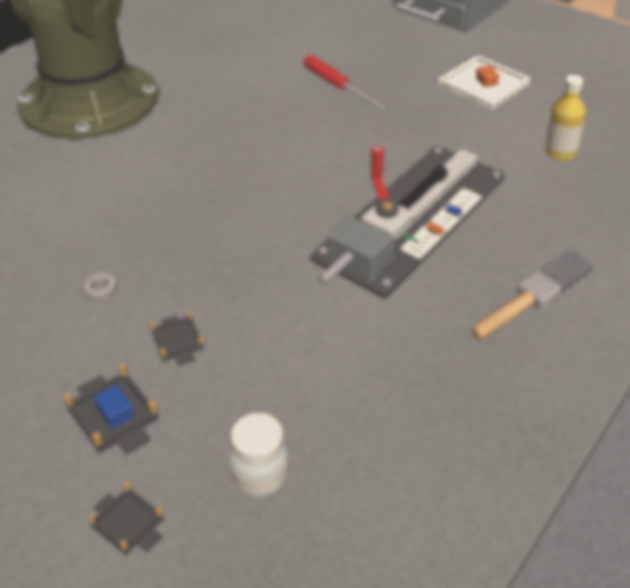

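View pics/b.png

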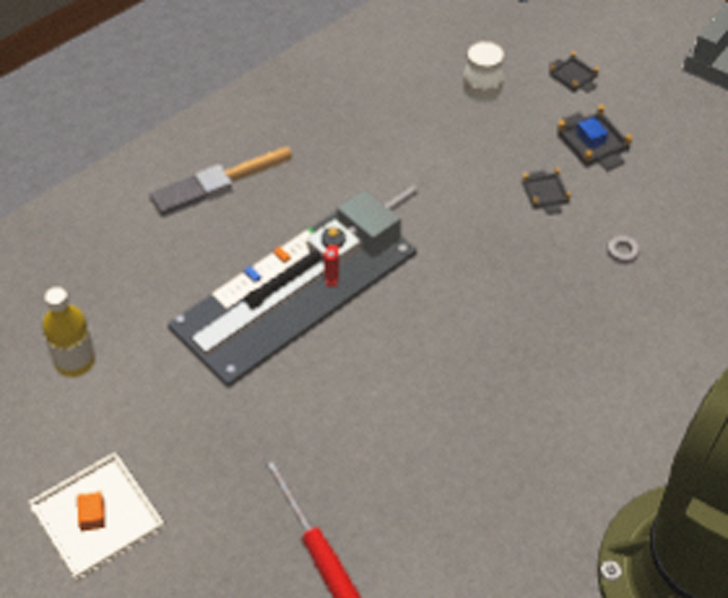

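The nest that is largest (scene crop ~(113,410)) holds the blue blank, so the target is the blue clip, which is the farther one (scene crop (454,210), side crop (253,274)). The knob top is at (378,150) in the scene crop and (331,250) in the side crop.

```bash
python3 - <<'E'
from h import *
from scipy.optimize import least_squares
C={n:viewer.get_calibration(n) for n in('scene','side')}
S=lambda p:np.array(p)/2.1+[150,120]
T=lambda p:np.array(p)/2.6+[180,110]
obs=[('scene',S((505,175)),(.17,-.06,.012)),('scene',S((385,297)),(-.14,-.06,.012)),('scene',S((312,257)),(-.14,.06,.012)),('scene',S((437,148)),(.17,.06,.012)),
('side',T((169,325)),(.17,-.06,.012)),('side',T((230,384)),(.17,.06,.012)),('side',T((416,250)),(-.14,.06,.012))]
def W(p,P): c,s=np.cos(p[2]),np.sin(p[2]); return np.array([p[0]+c*P[0]-s*P[1],p[1]+s*P[0]+c*P[1],P[2]])
f=lambda p:np.concatenate([proj(C[n],W(p,P))[0]-x for n,x,P in obs])
r=least_squares(f,[.58,.05,1.5]); p=r.x; print(p[:2],np.degrees(p[2]),r.fun.round(1))
def fx(w): c,s=np.cos(p[2]),np.sin(p[2]); d=w[0]-p[:2]; return np.round([c*d[0]+s*d[1],-s*d[0]+c*d[1]],4)
for nm,a,b,z in [('blue',(454,210),(253,274),.008),('orange',(436,229),(283,255),.008),('knobtop',(378,151),(331,251),.1055)]:
    for n,q in(('scene',S(a)),('side',T(b))):
        w=unproj(C[n],q,z); print(nm,n,w.round(3),fx(w))
E
```

```text
[0.59194545 0.04740193] 90.13067569322779 [ 0.3 -1.1  0.8 -1.1 -1.2 -0.6 -0.8 -1.8 -0.5 -1.5 -0.4 -1.   0.6 -1.8]Traceback (most recent call last):
  File "<stdin>", line 14, in <module>
  File "<stdin>", line 11, in fx
ValueError: operands could not be broadcast together with shapes (3,) (2,)
```

Request:
apply_moves(
  moves=[
    [0.29, -0.23, 0, 0, 0, 0.09, 1],
    [0.58, -0.46, 0, 0, 0, 0.1752, 1],
    [0.864, -0.69, 0, 0, 0, 0.1752, 1],
    [0.864, -0.69, 0, 0, 0, 0.1752, 1],
    [0.864, -0.69, 0, 0, 0, 0.1752, 1],
    [0.864, -0.69, 0, 0, 0, 0.1752, 1],
  ],
)

```text
time_s: 1.6
tool_pos: [0.3034, -0.4461, 0.2232]
tool_rot: [-180.0, -0.1, 0.4]
force: [0.6, 0.3, -0.4]
grip_width: 0.0872
grasp_force: 0.0
```

```bash
python3 - <<'E'
from h import *
p=[.59195,.0474,np.radians(90.13)]
C={n:viewer.get_calibration(n) for n in('scene','side')}
S=lambda p:np.array(p)/2.1+[150,120]
T=lambda p:np.array(p)/2.6+[180,110]
def fx(w): c,s=np.cos(p[2]),np.sin(p[2]); d=w[0][:2]-p[:2]; return np.round([c*d[0]+s*d[1],-s*d[0]+c*d[1]],4)
for nm,a,b,z in [('blue',(454,210),(253,274),.008),('orange',(436,229),(283,255),.008),('knobtop',(378,151),(331,251),.1055)]:
    for n,q in(('scene',S(a)),('side',T(b))):
        w=unproj(C[n],q,z); print(nm,n,w.round(3),fx(w))
E
```

```text
blue scene [[0.633 0.103 0.008]] [ 0.0557 -0.0408]
blue side [[0.641 0.091 0.008]] [ 0.0438 -0.0493]
orange scene [[0.634 0.054 0.008]] [ 0.0064 -0.0418]
orange side [[0.639 0.043 0.008]] [-0.0044 -0.0474]
knobtop scene [[0.544 0.042 0.106]] [-0.0053  0.0484]
knobtop side [[0.541 0.046 0.105]] [-0.0013  0.0513]
```

Request:
apply_moves(
  moves=[
    [0.25, -0.5, 0, 0, 0, 0, 1],
    [0.5, -1, 0, 0, 0, 0, 1],
    [0.5, -1, 0, 0, 0, 0, 1],
    [0.5, -1, 0, 0, 0, 0, 1],
    [0.5, -1, 0, 0, 0, 0, 1],
    [0.5, -1, 0, 0, 0, 0, 1],
  ],
)

```text
time_s: 2.2
tool_pos: [0.4016, -0.2469, 0.223]
tool_rot: [180.0, -0.1, 0.3]
force: [-1.1, -0.2, 0.2]
grip_width: 0.087
grasp_force: 0.0
```

Request:
apply_moves(
  moves=[
    [0.25, -0.5, 0, 0, 0, 0, 1],
    [0.5, -1, 0, 0, 0, 0, 1],
    [0.5, -1, 0, 0, 0, 0, 1],
    [0.5, -1, 0, 0, 0, 0, 1],
    [0.5, -1, 0, 0, 0, 0, 1],
    [0.5, -1, 0, 0, 0, 0, 1],
  ],
)

```text
time_s: 2.8
tool_pos: [0.5013, -0.0474, 0.2227]
tool_rot: [-179.9, -0.1, 0.2]
force: [-0.4, -0.3, -0.7]
grip_width: 0.0866
grasp_force: 0.0
```

```bash
python3 - <<'E'
from h import *
o=env.get_obs(); c=viewer.get_calibration('wrist'); im=viewer.read_camera('wrist'); cv2.imwrite('pics/w1.png',im[...,::-1]); print(o['tool_pos'],o['tool_rot'],o['qpos'],c)
for t in ['knob','mark_blue','mark_orange','pointer','fixture']:
    for b in boxes_of('wrist',t)[:3]: print(t,np.round(b['conf'],2),np.round(b['location']),unproj(c,b['location'],.1055 if t=='knob' else .02).round(3)[0])
E
```

```text
[ 0.50129174 -0.04743927  0.22274152] [-1.79926253e+02 -6.37218227e-02  2.46343974e-01] [ 37.86943606   2.0915469  -35.94524019 102.44793248   1.1877495
  75.80059414 -88.10140222] {'fov_y': 58.851573975876185, 'cx': 315.5763416541753, 'cy': 199.8504463860562, 'k1': -0.07040977053406562, 'position': array([ 0.56800405, -0.04690296,  0.38553938]), 'orientation': array([-13.78024836,   0.12772912, -89.84491679])}
knob 0.63 [204. 148.] [0.541 0.042 0.105]
mark_blue 0.66 [170.  42.] [0.638 0.098 0.02 ]
mark_orange 0.76 [222.  39.] [0.639 0.045 0.02 ]
pointer 0.76 [244.  90.] [0.59  0.025 0.02 ]
pointer 0.27 [241. 113.] [0.568 0.029 0.02 ]
```

View pics/w1.png

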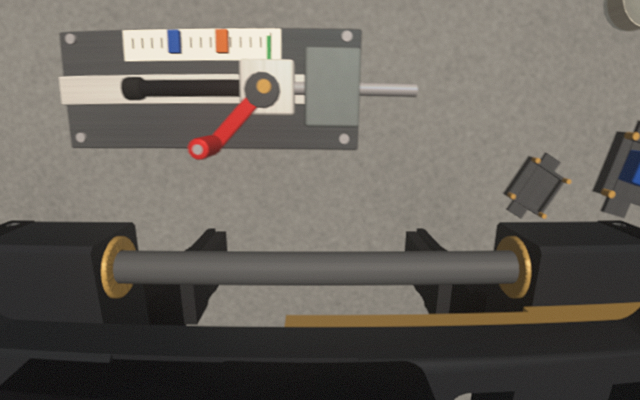

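The wrist view shows the whole fixture: knob top at (198,149), pivot (264,87), blue clip (174,41), orange (222,40), green pointer (269,46). I'll refine these by colour and fit the plate corners.

```bash
cat > m.py <<'E'
from h import *
def blobs(im,roi=(0,0,640,215)):
    h=cv2.cvtColor(im,cv2.COLOR_RGB2HSV); out={}
    for n,lo,hi in [('blue',(105,120,60),(125,255,255)),('orange',(7,130,120),(14,255,255)),('green',(50,90,50),(85,255,255))]:
        m=cv2.inRange(h,lo,hi); m[:roi[1]]=0; m[roi[3]:]=0; m[:,:roi[0]]=0; m[:,roi[2]:]=0
        k,_,st,ce=cv2.connectedComponentsWithStats(m)
        out[n]=[(st[i].tolist(),ce[i].round(1).tolist()) for i in range(1,k) if st[i][4]>15]
    return out
E
python3 - <<'E'
from m import *
from scipy.optimize import least_squares
im=cv2.imread('pics/w1.png')[...,::-1].copy(); c=viewer.get_calibration('wrist')
b=blobs(im,(0,0,450,160))
for n in b: print(n,b[n])
obs=[((60.5,33),(.17,-.06,.012)),((361.5,29),(-.14,-.06,.012)),((358,150),(-.14,.06,.012)),((73,148),(.17,.06,.012))]
def W(p,P): cc,s=np.cos(p[2]),np.sin(p[2]); return np.array([p[0]+cc*P[0]-s*P[1],p[1]+s*P[0]+cc*P[1],P[2]])
f=lambda p:np.concatenate([proj(c,W(p,P))[0]-x for x,P in obs])
r=least_squares(f,[.58,.05,1.5]); p=r.x; print(p[:2],np.degrees(p[2]),r.fun.round(1))
def fx(w): c,s=np.cos(p[2]),np.sin(p[2]); d=w[0][:2]-p[:2]; return np.round([c*d[0]+s*d[1],-s*d[0]+c*d[1]],4)
for nm,q,z in [('blue',(174,41),.021),('orange',(222,40.5),.021),('pointer',(269,47),.0275),('knob',(198,149.5),.1055),('pivot',(264,87),.062)]:
    w=unproj(c,q,z); print(nm,w.round(4),fx(w))
for t in [.7,.75,.8,.85,.9,.95]:print(t,proj(c,W(p,(-.05+.07*np.cos(t),.07*np.sin(t),.1055))))
E
```

```text
blue [([168, 31, 12, 22, 228], [173.8, 41.6])]
orange [([216, 29, 12, 24, 272], [221.6, 40.6])]
green [([268, 37, 2, 21, 42], [268.5, 47.0])]
[0.58986239 0.0423556 ] 89.07659602999654 [-1.6 -0.6  1.5 -0.3  0.8  0.3 -1.   1. ]
blue [[0.637  0.0863 0.021 ]] [ 0.0447 -0.0464]
orange [[0.6361 0.0389 0.021 ]] [-0.0027 -0.0463]
pointer [[ 0.6282 -0.0075  0.0275]] [-0.0492 -0.0391]
knob [[0.5389 0.0418 0.1055]] [-0.0014  0.0509]
pivot [[ 0.5889 -0.0063  0.062 ]] [-0.0487  0.0002]
0.7 [[191.39011083 142.11326272]]
0.75 [[194.49064395 145.45453477]]
0.8 [[197.73415326 148.63600426]]
0.85 [[201.11274214 151.65130846]]
0.9 [[204.61832418 154.49447021]]
0.95 [[208.24263962 157.15989867]]
```

Request:
apply_moves(
  moves=[
    [0.19, -0.25, 0, 0, 0, 0, 1],
    [0.19, -0.447, 0, 0, 0, 0, 1],
    [0.19, -0.447, 0.2, 0, 0, 0, 1],
    [0.19, -0.447, 0.4, 0, 0, 0, 1],
    [0.19, -0.447, 0.6, 0, 0, 0, 1],
    [0.19, -0.447, 0.72, 0, 0, 0, 1],
    [0.19, -0.447, 0.77, 0, 0, 0, 1],
    [0.19, -0.447, 0.77, 0, 0, 0, 1],
    [0.19, -0.447, 0.77, 0, 0, 0, 1],
  ],
)

```text
time_s: 4.0
tool_pos: [0.5389, 0.0394, 0.0698]
tool_rot: [180.0, -0.1, -0.0]
force: [0.4, 0.4, 1.0]
grip_width: 0.0871
grasp_force: 0.0
```

Request:
apply_moves(
  moves=[
    [0, 0, 0, 0, 0, 0, 0.5],
    [0, 0, 0, 0, 0, 0, 0.2],
    [0, 0, 0, 0, 0, 0, 0],
    [0, 0, 0, 0, 0, 0, 0],
    [0, 0, 0, 0, 0, 0, 0],
    [0, 0, 0, 0, 0, 0, 0],
    [0, 0, 0, 0, 0, 0, 0],
    [0, 0, 0, 0, 0, 0, 0],
  ],
  grip_force=40,
)

```text
time_s: 4.8
tool_pos: [0.5378, 0.0402, 0.0685]
tool_rot: [-180.0, 0.0, -0.0]
force: [-1.1, 3.9, 1.3]
grip_width: 0.0307
grasp_force: 1.6
```

```bash
python3 - <<'E'
from m import *
c=viewer.get_calibration('wrist'); im=viewer.read_camera('wrist'); cv2.imwrite('pics/w2.png',im[...,::-1]); o=env.get_obs(); print(o['tool_pos'],o['tool_rot'],o['qpos'],o['grip_width'],o['grasp_force'],o['force'])
print(blobs(im,(0,0,640,400)))
E
```

```text
[0.53765902 0.04090685 0.06851736] [-1.79919395e+02  1.61632762e-02  1.96724222e-02] [  27.83304989   16.65316305  -39.52102825  107.8357223    12.09370324
   59.73528969 -106.63212442] 0.026988015559009065 1.578485375330274 [-0.2058504   3.88012302  0.35569352]
{'blue': [([210, 34, 21, 39, 750], [219.9, 52.7])], 'orange': [([294, 33, 20, 40, 789], [303.6, 52.5])], 'green': [([386, 46, 9, 43, 282], [390.1, 67.1])]}
```

View pics/w2.png

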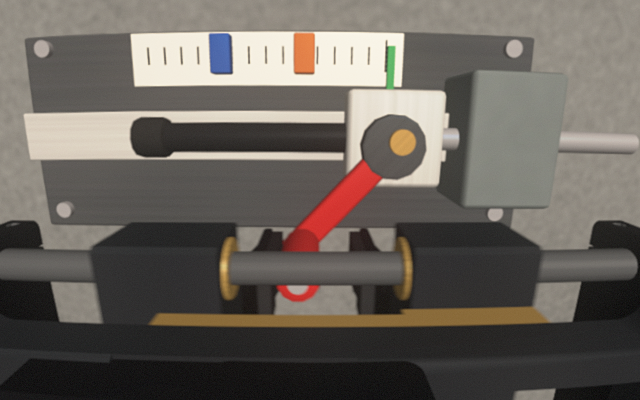

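The knob is between the fingers at (298,250), with the fingers still closing; the pointer (390,67), blue clip (220,53) and orange clip (304,52) show clearly.

Request:
apply_moves(
  moves=[
    [0, 0, 0, 0, 0, 0, 0],
    [0, 0, 0, 0, 0, 0, 0],
    [0, 0, 0, 0, 0, 0, 0],
    [0, 0, 0, 0, 0, 0, 0],
    [0, 0, 0, 0, 0, 0, 0],
  ],
)

```text
time_s: 5.35
tool_pos: [0.5372, 0.0407, 0.0684]
tool_rot: [-180.0, 0.1, 0.0]
force: [-3.3, 4.9, 2.3]
grip_width: 0.0173
grasp_force: 40.0
```

```bash
cat >> m.py <<'E'
def look(name,yaw=None):
    c=viewer.get_calibration('wrist'); im=viewer.read_camera('wrist'); cv2.imwrite(f'pics/{name}.png',im[...,::-1]); o=env.get_obs()
    print(o['time_s'],o['tool_pos'].round(4),o['tool_rot'].round(2),'q',o['qpos'].round(0),'grip',o['grip_width'],o['grasp_force'],o['force'].round(1))
    b=blobs(im,(0,0,640,230)); P={}
    for n in b:
        if not b[n]: print('no',n); continue
        st,ce=max(b[n],key=lambda s:s[0][4]); P[n]=unproj(c,ce,.0275 if n=='green' else .021)[0]; print(n,st,ce,P[n].round(4))
    if 'blue' in P and 'orange' in P:
        d=(P['blue']-P['orange'])[:2]; print('clip yaw',np.degrees(np.arctan2(d[1],d[0])))
    if 'blue' in P and 'green' in P:
        u=np.array([np.cos(np.radians(89.0)),np.sin(np.radians(89.0))]); print('to go',(P['blue']-P['green'])[:2]@u)
E
python3 -c "
from m import *
look('w3')"
```

```text
5.4 [0.5371 0.0407 0.0684] [-1.7996e+02  8.0000e-02  3.0000e-02] q [  28.   17.  -40.  108.   12.   60. -107.] grip 0.016696391549682745 39.9656920786947 [-3.2  3.6  1.7]
blue [211, 32, 21, 39, 742] [221.0, 51.4] [0.6382 0.0945 0.021 ]
orange [295, 32, 21, 40, 768] [305.1, 51.3] [0.6378 0.0472 0.021 ]
green [388, 45, 8, 42, 279] [391.7, 65.2] [ 6.297e-01 -3.000e-04  2.750e-02]
clip yaw 89.48250475397728
to go 0.09498765526533834
```

Request:
apply_moves(
  moves=[
    [0, -0.07, 0, 0, 0, 0, 0],
    [0.001, -0.14, 0, 0, 0, 0, 0],
    [0.002, -0.21, 0, 0, 0, 0, 0],
    [0.004, -0.28, 0, 0, 0, 0, 0],
    [0.005, -0.35, 0, 0, 0, 0, 0],
    [0.006, -0.41, 0, 0, 0, 0, 0],
    [0.007, -0.45, 0, 0, 0, 0, 0],
    [0.007, -0.47, 0, 0, 0, 0, 0],
    [0.007, -0.47, 0, 0, 0, 0, 0],
    [0.007, -0.47, 0, 0, 0, 0, 0],
    [0.007, -0.47, 0, 0, 0, 0, 0],
  ],
)

```text
time_s: 6.5
tool_pos: [0.542, 0.13, 0.0685]
tool_rot: [179.7, -0.2, -0.2]
force: [4.4, -4.8, -2.9]
grip_width: 0.0169
grasp_force: 39.9
```

```bash
python3 -c "
from m import *
look('w4')
im=cv2.imread('pics/w4.png');cv2.imwrite('pics/w4c.png',cv2.resize(im,(800,500)))"
```

```text
6.55 [0.542  0.1299 0.0685] [ 1.7975e+02 -2.5000e-01 -1.6000e-01] q [  19.   19.  -41.  105.   15.   61. -118.] grip 0.017074313306453537 39.94135793298483 [ 4.1 -5.1 -3. ]
blue [367, 42, 20, 38, 709] [376.8, 60.4] [0.6381 0.0955 0.021 ]
orange [448, 43, 23, 39, 742] [459.1, 62.5] [0.6376 0.0481 0.021 ]
green [396, 54, 9, 42, 271] [400.4, 74.7] [0.6297 0.0833 0.0275]
clip yaw 89.31965726201916
to go 0.012363683051322513
```

View pics/w4c.png

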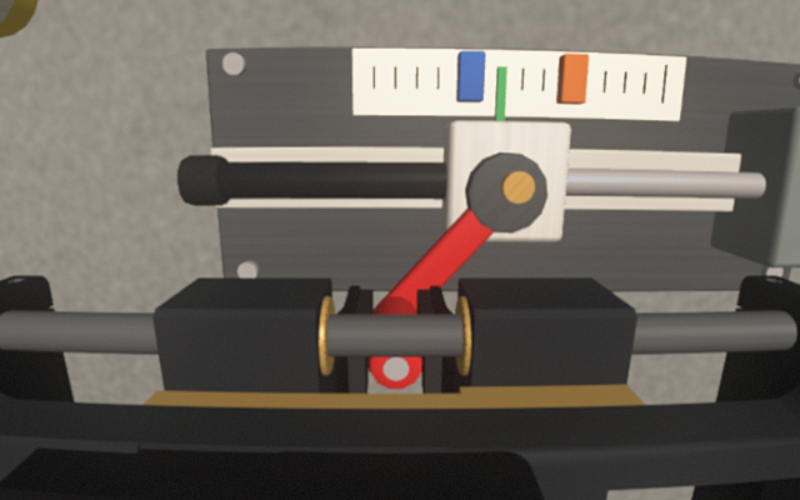

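Pointer is 12 mm short, at (502,90) versus blue at (471,77): the arm yields a little and the lever swung slightly. I'll pull further while pushing the lever back a bit.

Request:
apply_moves(
  moves=[
    [-0.01, -0.02, 0, 0, 0, 0, 0],
    [-0.015, -0.04, 0, 0, 0, 0, 0],
    [-0.015, -0.055, 0, 0, 0, 0, 0],
    [-0.015, -0.055, 0, 0, 0, 0, 0],
    [-0.015, -0.055, 0, 0, 0, 0, 0],
    [-0.015, -0.055, 0, 0, 0, 0, 0],
  ],
)

```text
time_s: 7.15
tool_pos: [0.541, 0.1401, 0.0686]
tool_rot: [179.7, -0.5, -0.2]
force: [9.8, -5.2, -7.2]
grip_width: 0.0171
grasp_force: 39.9
```

```bash
python3 -c "
from m import *
look('w5')"
```

```text
7.2 [0.5409 0.1401 0.0686] [179.75  -0.46  -0.2 ] q [  18.   19.  -41.  105.   15.   60. -119.] grip 0.017161575417769998 39.93152682669461 [ 9.2 -5.  -6.2]
blue [385, 41, 20, 37, 429] [391.8, 55.8] [0.6399 0.097  0.021 ]
orange [465, 42, 22, 39, 742] [475.7, 61.3] [0.6376 0.0482 0.021 ]
green [394, 51, 9, 43, 296] [398.3, 71.5] [0.6306 0.0945 0.0275]
clip yaw 87.29045845337775
to go 0.002692122744414636
```

Request:
apply_moves(
  moves=[
    [0, -0.006, 0, 0, 0, 0, 0],
    [0, -0.006, 0, 0, 0, 0, 0],
    [0, -0.006, 0, 0, 0, 0, 0],
  ],
)

```text
time_s: 7.5
tool_pos: [0.5409, 0.1409, 0.0686]
tool_rot: [179.7, -0.4, -0.2]
force: [9.6, -7.2, -5.6]
grip_width: 0.0169
grasp_force: 39.9
```

```bash
cat >> m.py <<'E'
def togo(name):
    c=viewer.get_calibration('wrist'); im=viewer.read_camera('wrist'); cv2.imwrite(f'pics/{name}.png',im[...,::-1]); o=env.get_obs()
    print(o['time_s'],o['tool_pos'].round(4),'f',o['force'].round(1),'grip',o['grip_width'].round(4),o['grasp_force'].round(1))
    b=blobs(im,(0,0,640,230)); print(b)
    if b['orange'] and b['green']:
        g=lambda n:max(b[n],key=lambda s:s[0][4])[1]
        P=unproj(c,g('orange'),.021)[0]; G=unproj(c,g('green'),.0275)[0]; print('to go',P[1]+.0474-G[1],P.round(4),G.round(4))
    h=cv2.cvtColor(im,cv2.COLOR_RGB2HSV)
    gold=cv2.inRange(h[60:300],(12,90,120),(22,255,255)); k,_,st,ce=cv2.connectedComponentsWithStats(gold)
    print('gold',[(ce[i].round(0)+[0,60]).tolist() for i in range(1,k) if st[i][4]>100])
E
python3 -c "
from m import *
togo('w6')
im=cv2.imread('pics/w6.png')[10:260,240:560];cv2.imwrite('pics/w6c.png',cv2.resize(im,(768,600),interpolation=cv2.INTER_CUBIC))"
```

```text
Traceback (most recent call last):
  File "m.py", line 22, in togo
    print(o['time_s'],o['tool_pos'].round(4),'f',o['force'].round(1),'grip',o['grip_width'].round(4),o['grasp_force'].round(1))
                                                                            ^^^^^^^^^^^^^^^^^^^^^
AttributeError: 'float' object has no attribute 'round'
```

```bash
sed -i "s/o\['grip_width'\].round(4),o\['grasp_force'\].round(1)/o['grip_width'],o['grasp_force']/" m.py
python3 -c "
from m import *
togo('w7')
im=cv2.imread('pics/w7.png')[10:260,240:560];cv2.imwrite('pics/w7c.png',cv2.resize(im,(768,600),interpolation=cv2.INTER_CUBIC))"
```

```text
7.6 [0.541  0.141  0.0686] f [ 8.4 -5.7 -5.9] grip 0.01673790679143618 39.93238351307809
{'blue': [([386, 41, 20, 37, 432], [393.9, 56.0])], 'orange': [([467, 42, 22, 39, 741], [477.0, 61.1])], 'green': [([394, 51, 9, 43, 298], [398.3, 71.5])]}
to go 0.0003640488668792963 [0.6377 0.0482 0.021 ] [0.6306 0.0952 0.0275]
gold [[412.0, 147.0], [259.0, 268.0], [373.0, 267.0]]
```

View pics/w7c.png

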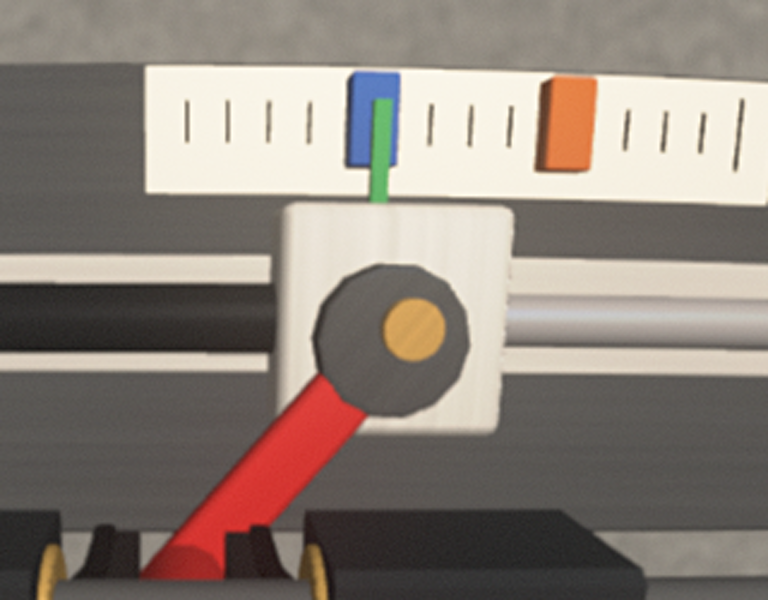

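The pointer tip (383,100) sits over the middle of the blue clip (about 376 plus parallax). Now the first part of the lever swing along its arc.

Request:
apply_moves(
  moves=[
    [0.016, -0.012, 0, 0, 0, 0, 0],
    [0.032, -0.024, 0, 0, 0, 0, 0],
    [0.047, -0.033, 0, 0, 0, 0, 0],
    [0.062, -0.042, 0, 0, 0, 0, 0],
    [0.078, -0.05, 0, 0, 0, 0, 0],
    [0.094, -0.057, 0, 0, 0, 0, 0],
    [0.094, -0.057, 0, 0, 0, 0, 0],
    [0.094, -0.057, 0, 0, 0, 0, 0],
  ],
)

```text
time_s: 8.4
tool_pos: [0.5573, 0.1535, 0.0684]
tool_rot: [179.7, -0.2, -0.2]
force: [2.3, -4.5, -0.2]
grip_width: 0.0166
grasp_force: 40.0
```

```bash
python3 -c "
from m import *
togo('w8')"
```

```text
8.45 [0.5573 0.1535 0.0684] f [ 3.5 -4.3 -1.6] grip 0.017273170787852597 39.95971645228565
{'blue': [([407, 70, 20, 37, 454], [414.7, 85.9])], 'orange': [([485, 72, 23, 37, 713], [496.1, 90.0])], 'green': [([418, 82, 9, 44, 292], [421.9, 103.6])]}
to go 0.0018046792520809013 [0.6379 0.0484 0.021 ] [0.6294 0.094  0.0275]
gold [[497.0, 77.0], [439.0, 181.0], [259.0, 268.0], [373.0, 267.0]]
```

```bash
cat >> m.py <<'E'
def lever(f,c):
    im=cv2.imread(f'pics/{f}.png'); h=cv2.cvtColor(im,cv2.COLOR_BGR2HSV)
    m=cv2.inRange(h,(0,150,90),(4,255,255))|cv2.inRange(h,(174,150,90),(180,255,255)); m[240:]=0; m[:50]=0
    ys,xs=np.nonzero(m); q=unproj(c,np.c_[xs,ys],.06)[:,:2]
    vx,vy,x0,y0=cv2.fitLine(q.astype(np.float32),cv2.DIST_HUBER,0,1e-4,1e-4).ravel()
    if vy<0: vx,vy=-vx,-vy
    print('lever angle',np.radians(-89.2)+np.arctan2(vy,vx),'n',len(q),'line at',x0,y0, q.min(0),q.max(0))
E
python3 - <<'E'
from m import *
c=viewer.get_calibration('wrist'); lever('w8',c)
for g in [(439,181)]: print(unproj(c,g,.062))
# w7: camera moved by tool shift
c2=dict(c); c2['position']=np.array(c['position'])+np.array([.541-.5573,.141-.1535,.0002]); lever('w7',c2)
E
```

```text
lever angle 0.42902641655028173 n 1921 line at 0.5738039 0.12791087 [0.56123711 0.10755702] [0.58833399 0.15902536]
[[0.59166634 0.09349708 0.062     ]]
lever angle 0.8053489244085581 n 2248 line at 0.56255496 0.1229066 [0.54495681 0.10372155] [0.58249994 0.14601856]
```

Request:
apply_moves(
  moves=[
    [0, -0.009, 0, 0, 0, 0, 0],
    [0.024, -0.021, 0, 0, 0, 0, 0],
    [0.048, -0.031, 0, 0, 0, 0, 0],
    [0.073, -0.038, 0, 0, 0, 0, 0],
    [0.098, -0.044, 0, 0, 0, 0, 0],
    [0.12, -0.048, 0, 0, 0, 0, 0],
    [0.14, -0.05, 0, 0, 0, 0, 0],
    [0.14, -0.05, 0, 0, 0, 0, 0],
    [0.14, -0.05, 0, 0, 0, 0, 0],
  ],
)

```text
time_s: 9.35
tool_pos: [0.5845, 0.1639, 0.0684]
tool_rot: [179.7, -0.1, -0.1]
force: [1.7, -5.5, 1.4]
grip_width: 0.0171
grasp_force: 40.0
```

```bash
python3 -c "
from m import *
togo('w9'); lever('w9',viewer.get_calibration('wrist'))"
```

```text
9.4 [0.5845 0.1639 0.0684] f [ 1.4 -5.3  0.6] grip 0.017284769127477617 39.96798927895725
{'blue': [([422, 119, 20, 34, 422], [429.8, 133.0])], 'orange': [([498, 120, 22, 35, 646], [508.5, 136.9])], 'green': [([432, 132, 9, 42, 276], [436.2, 152.8])]}
to go 0.0014173198947131094 [0.638  0.0485 0.021 ] [0.629  0.0945 0.0275]
gold [[259.0, 268.0], [373.0, 268.0]]
lever angle 0.09215181232512304 n 305 line at 0.59055686 0.15247624 [0.58850308 0.13875986] [0.59443773 0.1730523 ]
```

Request:
apply_moves(
  moves=[
    [0.015, -0.007, 0, 0, 0, 0, 0],
    [0.03, -0.008, 0, 0, 0, 0, 0],
    [0.045, -0.008, 0, 0, 0, 0, 0],
    [0.06, -0.008, 0, 0, 0, 0, 0],
    [0.06, -0.008, 0, 0, 0, 0, 0],
    [0.06, -0.008, 0, 0, 0, 0, 0],
  ],
)

```text
time_s: 10.0
tool_pos: [0.5952, 0.1651, 0.0682]
tool_rot: [179.7, 0.1, -0.1]
force: [-2.5, -6.3, 3.2]
grip_width: 0.017
grasp_force: 40.0
```

```bash
python3 -c "
from m import *
togo('w10'); lever('w10',viewer.get_calibration('wrist'))
im=cv2.imread('pics/w10.png')[80:330,240:560];cv2.imwrite('pics/w10c.png',cv2.resize(im,(768,600),interpolation=cv2.INTER_CUBIC))"
```

```text
10.05 [0.5951 0.1651 0.0682] f [-2.6 -5.6  3.5] grip 0.01690409833812044 39.9814922735095
{'blue': [([423, 136, 19, 35, 423], [430.6, 150.1])], 'orange': [([498, 137, 22, 35, 639], [508.6, 153.9])], 'green': [([432, 150, 10, 42, 275], [436.2, 171.0])]}
to go 0.0009577946748516447 [0.6383 0.0485 0.021 ] [0.6289 0.0949 0.0275]
gold [[259.0, 268.0], [373.0, 267.0]]
lever angle 0.007170132408741203 n 209 line at 0.6003707 0.16073929 [0.59914764 0.1399687 ] [0.60152264 0.17422958]
```

View pics/w10c.png

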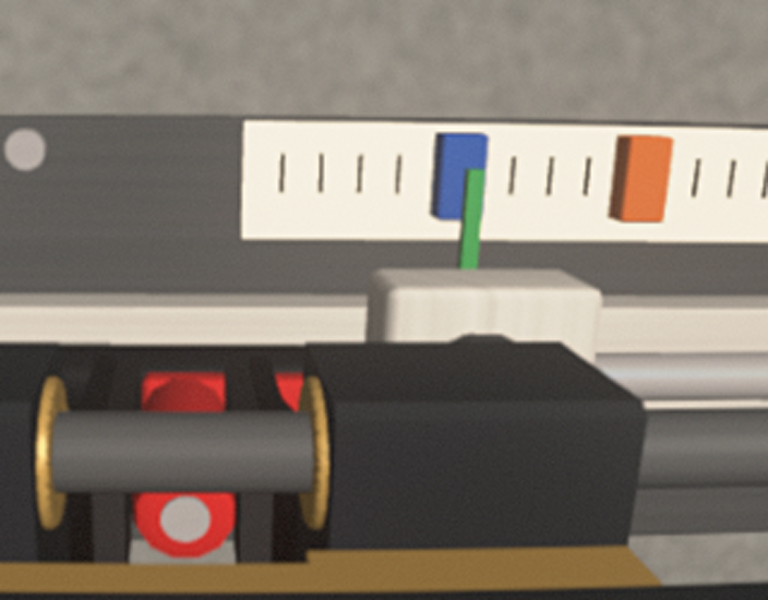

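The lever is almost closed, with the pointer (476,175) about 1 mm short of the blue clip's middle after parallax. Press on to the stop and add the millimetre.

Request:
apply_moves(
  moves=[
    [0.015, -0.006, 0, 0, 0, 0, 0],
    [0.03, -0.006, 0, 0, 0, 0, 0],
    [0.04, -0.006, 0, 0, 0, 0, 0],
    [0.04, -0.006, 0, 0, 0, 0, 0],
    [0.04, -0.006, 0, 0, 0, 0, 0],
  ],
)

```text
time_s: 10.55
tool_pos: [0.5963, 0.1676, 0.0676]
tool_rot: [179.5, 0.8, -0.0]
force: [-18.2, -6.3, 12.9]
grip_width: 0.0168
grasp_force: 40.0
```

```bash
python3 -c "
from m import *
togo('w11'); lever('w11',viewer.get_calibration('wrist'))"
```

```text
10.6 [0.5964 0.1675 0.0676] f [-18.6  -6.6  12.5] grip 0.01706580600031559 40.03561522811651
{'blue': [([427, 137, 20, 35, 412], [436.1, 150.7])], 'orange': [([502, 138, 23, 36, 644], [513.0, 155.6])], 'green': [([432, 152, 11, 41, 294], [437.0, 171.7])]}
to go -0.001240235632501599 [0.6383 0.0485 0.021 ] [0.6294 0.0972 0.0275]
gold [[259.0, 268.0], [373.0, 267.0]]
lever angle 0.003341964493396965 n 155 line at 0.601239 0.16040066 [0.60049272 0.14300007] [0.60228058 0.1761318 ]
```

Request:
apply_moves(
  moves=[
    [-0.008, 0.004, 0, 0, 0, 0, 0],
    [-0.015, 0.005, 0, 0, 0, 0, 0],
    [-0.015, 0.005, 0, 0, 0, 0, 0],
    [-0.015, 0.005, 0, 0, 0, 0, 0],
  ],
)

```text
time_s: 11.0
tool_pos: [0.5958, 0.1668, 0.0678]
tool_rot: [179.6, 0.5, -0.0]
force: [-12.4, -5.2, 8.6]
grip_width: 0.0173
grasp_force: 40.0
```

```bash
python3 -c "
from m import *
togo('w12'); lever('w12',viewer.get_calibration('wrist'))
im=cv2.imread('pics/w12.png')[80:330,240:560];cv2.imwrite('pics/w12c.png',cv2.resize(im,(768,600),interpolation=cv2.INTER_CUBIC))"
```

```text
11.05 [0.5958 0.1669 0.0678] f [-12.   -5.5   9.4] grip 0.016845851977823463 40.01329455524683
{'blue': [([426, 137, 20, 34, 403], [434.4, 150.0])], 'orange': [([501, 138, 22, 35, 633], [511.8, 155.0])], 'green': [([432, 151, 11, 42, 299], [436.8, 171.3])]}
to go -0.0006126252635272611 [0.6383 0.0485 0.021 ] [0.6293 0.0965 0.0275]
gold [[259.0, 268.0], [373.0, 267.0]]
lever angle 0.007849267731312004 n 169 line at 0.60054255 0.15964428 [0.5999092  0.14226723] [0.60169019 0.17545159]
```

View pics/w12c.png

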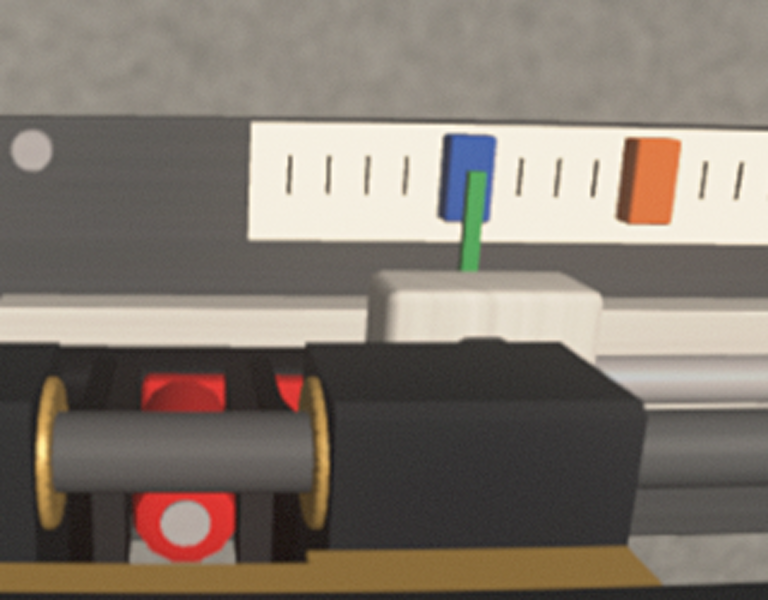

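The pointer tip (477,175) is over the middle of the blue clip (469 plus about 8 px of parallax). The lever is pressed on its closed stop with about 12 N and the knob is gripped at 40 N, so I'm handing in.

```bash
python3 -c "
from cell import env
print(env.sign_off())"
```

```text
the job is handed in; nothing more can be done
None
```

The job is handed in: the nest held the blue blank, so the leg was pulled to the blue clip (pointer within about 1 mm of its middle by camera) and the lever then swung to its closed stop, with the knob still gripped; while pulling the leg out, the arm gave way and the lever may have swung slightly towards closed, but I pushed it back before starting the swing.

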